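Set three relays on the terminal board in order

ROBOT

A 7-joint arm with a two-finger parallel gripper is mounted at the origin on the work surface. World frame = base frame: x ahead of the robot, y to its left, z up, the work surface at z = 0. Lengths are in m, angles in degrees, forces in N, time in s.
With the tool pointing down it reaches from about 0.4 to 0.875 m from the base axis. Payload 4.4 kg.
Tool frame: the origin (TCP) lies on the front face of the gripper's body, between the roots of the fingers; the fingertips stand 73 mm ahead of it and the grasp point (between the pads) lies 54 mm ahead of it (ctrl.tips_ahead is the distance from the TCP to the fingertips, in m); z points along the fingers, y is the line along which they close (so a half turn about z gives the same grasp; the last joint's range is limited). The gripper opens to 85 mm and grips with 20 to 120 N. Pads are 22 mm wide; open, the fingers measure 114 mm over their backs; the gripper's body (76 mm by 85 mm) begins 54 mm behind the grasp point. The pads swing forward as they close: fully open they stand 13 mm farther back than shut.
Start: joints at [-66.853, 36.005, 2.206, 86.941, -1.547, 57.084, -1.146], TCP at [0.294, 0.58, 0.304] pointing down, gripper open.
Joint ranges: [-175.42, 175.42], [-21.48, 121.26], [-71.46, 75.88], [10.55, 141.38], [-63.04, 243.04], [13.31, 113.54], [-168.57, 168.57]. Speed limits (degrees/s): [147.25, 147.25, 180, 180, 180, 180, 180].

INTERFACE

Orientations are given as a 3x3 rotation matrix whose columns are the frame's x, y, z axes.
In Python, from workcell import state, cams, order, spotter, ctrl gives the robot as it stands.
- The arm moves only by the shell command python3 -m pendant 'ROWS' [FORCE]. ROWS is JSON, a list of rows, each a list of 5 numbers: the opening, from 0 (shut) to 1 (fully open), then the shift along the tool's x, y, z in units of 30 mm (1.0 is 30 mm), then the turn about the tool's z in units of 6 degrees (1.0 is 6 degrees). A call has 1 to 12 rows; each row is the pose to reach, as a shift and turn from the pose commanded when the call began, along the tool's axes at that moment; what a row does not reach only later rows make up. A row lasts 1/10 s, in which the tool goes at most 50 mm and 8.59 degrees, less where a joint would pass 70% of its speed; a pose out of reach is approached as far as the arm can. A call with a gripper value outside its range is refused whole. The fingers move at their own pace and stop on an object; FORCE is the grip in N (left out, the last holds). Time passes only in rows, so rows that repeat a pose let the fingers close. It gives the time, the measured TCP pose, the force, the opening and the grip force at its end, in the units of the state.
- state(): the state, without advancing time (a new reading comes with each control period).
- cams.capture(name): name is "scene" or "top" or "wrist"; returns the picture (480x640x3 uint8, red, green, blue); there is no depth.
- cams.get_calibration(name): a dict with "K" (3x3 intrinsics, pixels), "extrinsics" (4x4, takes a point from world to camera coordinates); the wrist camera has in their place "T_tool_cam" (4x4, takes a point from camera to tool coordinates, whose origin is the TCP and whose axes are the flange's). Camera axes: x right, y up, looking along -z (the intrinsics and any distortion apply to the point x, -y, -z); pixel columns grow to the right and rows downward; lengths in m; the calibration is good to about 2 mm. A picture is of the moment at which its call begins: read the wrist's pose just before it. get_calibration takes no time and is no camera call.
- order.sign_off(): hands the job in; it is judged then, once.
Trained networks look in the newest picture that a camera, given by its name, has taken for a name from the list of things; names that differ only in an ending like _2 or _b are one class to them, and where a whole thing is asked for, a point or a joint stands for the part that bears it (a point fixed in the world has none). Each returns a list of dicts, best first, with "confidence" (0 to 1); they miss things now and then, are a little off and sometimes report something else, mostly with a low value. They report only what shows in the picture. A call takes as long as a camera call. They do not tell look-alikes from the thing itself.
- spotter.spot_in(thing, camera): "centre" ([column, row] in pixels, amid what is visible of it).
- spotter.place_of(thing, camera): "centre" ([column, row] in pixels: a listed point, or the origin of a listed thing).
The state is a dict: "time": time; "joint_pos": joint angles; "qvel": joint speeds; "joint_torque": joint torques, N m; "tcp_pos": TCP position; "eef_rot": TCP orientation; "force": force on the tool from outside, world axes, zero at the start; "torque": the same for the moment, N m; "width": opening from 0.0 (shut) to 1.0 (fully open); "grip_force": force on a finger pad.
Only numpy, scipy, OpenCV 4.12 (cv2) and the standard library are available. Lean on these libraries where they do the work, as an engineer would, in place of code of your own. Each camera call takes 0.05 s, during which the arm holds its last target. There are 200 camera calls.

TASK

Set three of the four relays on the cream terminal board by pushing their keys with the fingertips: press the large round key down until it is fully in, then the long bar key, then the square key, starting each one only when the one before is fully in (they stay down). Leave the small pin key out, and do not lift or shift the bushing, the thumbwheel or the glass lens.

Things in the scene. Friction and masses are not known exactly. Their poses are not given: they have to be found in the camera images.
- board: cream relay terminal board, 200 x 200 x 28 mm, fixed to the bench, with brass terminal screws along two edges; four grey relay modules on it form a square, keys 84 mm apart, arranged in any order. Origin at the centre of its underside, on the bench; z up, x and y along its sides. An aluminium funnel over a bin, 215 mm high, is fixed over 0.3 m to its left.
- round_top (a point): centre of the top face of the large round key: a plain aluminium disc-shaped key, 36 mm diameter; z up, x and y along the board's sides; the point moves with the key. Its square grey relay module (66 x 66 mm) is fixed on the board with its flat top 68 mm above the bench. The key top is 84 mm above the bench when out and 74 mm when fully in (6 mm proud of the module).
- round_key (a joint): travel of the large round key in m: about 0 (0 to 0.001) at the start, 0.010 fully in, growing as it is pressed down. The key slides straight down 10 mm to a hard stop; about 3 N moves it, there is no return spring, and it stays where it is left.
- bar_top (a point): centre of the top face of the long bar key: a plain aluminium oblong key, 14 mm wide and 46 mm long, its length along the y axis of this point; z up, x and y along the board's sides; the point moves with the key. Its square grey relay module (66 x 66 mm) is fixed on the board with its flat top 68 mm above the bench. The key top is 84 mm above the bench when out and 74 mm when fully in (6 mm proud of the module).
- bar_key (a joint): travel of the long bar key in m: about 0 (0 to 0.001) at the start, 0.010 fully in, growing as it is pressed down. The key slides straight down 10 mm to a hard stop; about 3 N moves it, there is no return spring, and it stays where it is left.
- square_top (a point): centre of the top face of the square key: a plain aluminium square key, 27 x 27 mm; z up, x and y along the board's sides; the point moves with the key. Its square grey relay module (66 x 66 mm) is fixed on the board with its flat top 68 mm above the bench. The key top is 84 mm above the bench when out and 74 mm when fully in (6 mm proud of the module).
- square_key (a joint): travel of the square key in m: about 0 (0 to 0.001) at the start, 0.010 fully in, growing as it is pressed down. The key slides straight down 10 mm to a hard stop; about 3 N moves it, there is no return spring, and it stays where it is left.
- pin_top (a point): centre of the top face of the small pin key: a plain aluminium round pin key, 14 mm diameter, to be left out; z up, x and y along the board's sides; the point moves with the key. Its square grey relay module (66 x 66 mm) is fixed on the board with its flat top 68 mm above the bench. The key top is 84 mm above the bench when out and 74 mm when fully in (6 mm proud of the module).
- pin_key (a joint): travel of the small pin key in m: about 0 (0 to 0.001) at the start, 0.010 fully in, growing as it is pressed down. The key slides straight down 10 mm to a hard stop; about 3 N moves it, there is no return spring, and it stays where it is left.
- bushing: loose bronze bushing standing on end, 42 mm outside diameter, 26 mm bore, 42 mm high; origin at the centre of its underside, z up
- lens: loose heavy clear glass signal-lamp lens lying flat side down, 72 mm diameter, 30 mm high; origin at the centre of its underside, z up
- thumbwheel: loose knurled steel thumbwheel lying flat, 55 mm diameter, 14 mm thick with a 22 mm hub up to 30 mm; origin at the centre of its underside, z up
Things that resemble listed ones, but are neither listed nor needed, are in the scene too. There is more than one size of the bushing; the one meant has the size given above.

How it is judged:
By the outcome, as a careful person would: the job done as asked, in the order asked, and still so for the second after the job is handed in, with the robot touching nothing.
It also fails if it takes over 42 s, if anything falls off the work surface, if the arm or the gripper's body presses on something with over 40 N, if the wrist force passes 120 N, or if a joint passes its speed limit or range.

## Working session

There is one attempt and no reset: what is moved stays moved. The work goes in short steps, Python scripts to look and compute and a shell command to move; the robot and the scene stay as the last step left them, time stands still between calls to the robot, and variables do not carry over. Pictures are saved under pics/ and viewed, at most 10 in all, crops included, and the job is handed in when it is done.

```bash
mkdir -p pics; cat > h.py <<'E'
from workcell import state, cams, order, spotter, ctrl
import numpy as np, cv2
P=['round_top','bar_top','square_top','pin_top']
def proj(name,s=None):
    c=cams.get_calibration(name);K=np.array(c['K'])
    if 'extrinsics' in c: E=np.array(c['extrinsics'])
    else:
        T=np.eye(4);T[:3,:3]=s['eef_rot'];T[:3,3]=s['tcp_pos'];E=np.linalg.inv(T@np.array(c['T_tool_cam']))
    return K,E,c
def ray(uv,K,E,c):
    d=np.array(c.get('distortion',c.get('dist',np.zeros(5))),float)
    x,y=cv2.undistortPoints(np.array([[uv]],float),K,d)[0,0]
    v=E[:3,:3].T@np.array([x,-y,-1]);return -E[:3,:3].T@E[:3,3],v/np.linalg.norm(v)
def tri(rs):
    A=sum(np.eye(3)-np.outer(v,v) for o,v in rs);b=sum((np.eye(3)-np.outer(v,v))@o for o,v in rs)
    return np.linalg.solve(A,b)
def atz(r,z): o,v=r;return o+v*(z-o[2])/v[2]
E
python3 - <<'E'
from h import *
s=state();print(s['time'],s['tcp_pos'],np.round(s['eef_rot'],3),s['force'],ctrl.tips_ahead)
R={p:[] for p in P}
for n in ['scene','top']:
    im=cams.capture(n);cv2.imwrite(f'pics/{n}.png',im[...,::-1]);K,E,c=proj(n);print(n,c.keys())
    for p in P+['board','bushing']:
        r=spotter.place_of(p,n);print(n,p,[(np.round(q['centre']).tolist(),round(q['confidence'],2)) for q in r[:3]])
        if r and p in P:
            R[p].append(ray(r[0]['centre'],K,E,c));print('   at .084',atz(R[p][-1],.084).round(4))
for p in P:
    if len(R[p])>1: print(p,tri(R[p]).round(4))
E
```

```text
0.0 [0.29398203 0.57916631 0.30300431] [[-0.892  0.453 -0.001]
 [ 0.453  0.892 -0.002]
 [-0.    -0.002 -1.   ]] [-0.60470454  0.09605446 -0.50661658] 0.0726
scene dict_keys(['K', 'extrinsics'])
scene round_top [([308.0, 277.0], 0.89)]
   at .084 [0.5818 0.1075 0.084 ]
scene bar_top [([271.0, 258.0], 0.61)]
   at .084 [0.6146 0.0346 0.084 ]
scene square_top [([331.0, 249.0], 0.55)]
   at .084 [0.5114 0.076  0.084 ]
scene pin_top [([296.0, 226.0], 0.64)]
   at .084 [ 0.5343 -0.0085  0.084 ]
scene board [([303.0, 278.0], 0.84)]
scene bushing [([354.0, 236.0], 0.95), ([396.0, 247.0], 0.82), ([340.0, 203.0], 0.79)]
top dict_keys(['K', 'extrinsics'])
top round_top [([286.0, 197.0], 0.85)]
   at .084 [0.5846 0.1012 0.084 ]
top bar_top [([323.0, 182.0], 0.48)]
   at .084 [0.6161 0.0286 0.084 ]
top square_top [([298.0, 237.0], 0.61)]
   at .084 [0.5056 0.0763 0.084 ]
top pin_top [([339.0, 222.0], 0.54)]
   at .084 [ 0.5345 -0.0024  0.084 ]
top board [([314.0, 218.0], 0.95)]
top bushing [([287.0, 319.0], 0.98), ([333.0, 298.0], 0.74), ([377.0, 312.0], 0.66)]
round_top [0.5829 0.1036 0.0819]
bar_top [0.6151 0.0303 0.0812]
square_top [0.508 0.075 0.08 ]
pin_top [ 0.535  -0.0036  0.0878]
```

View pics/scene.png

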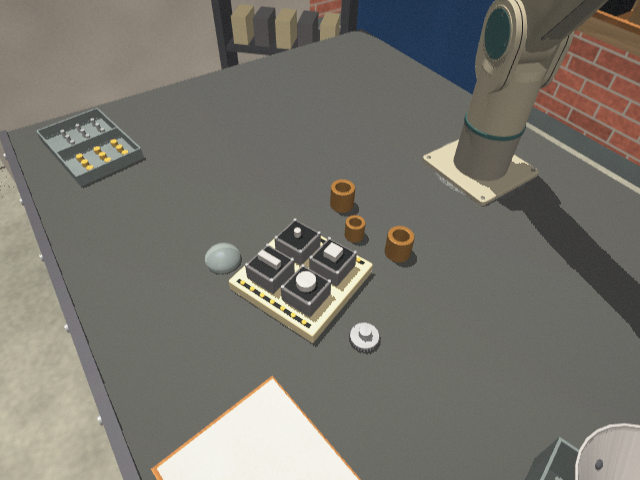

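View pics/top.png

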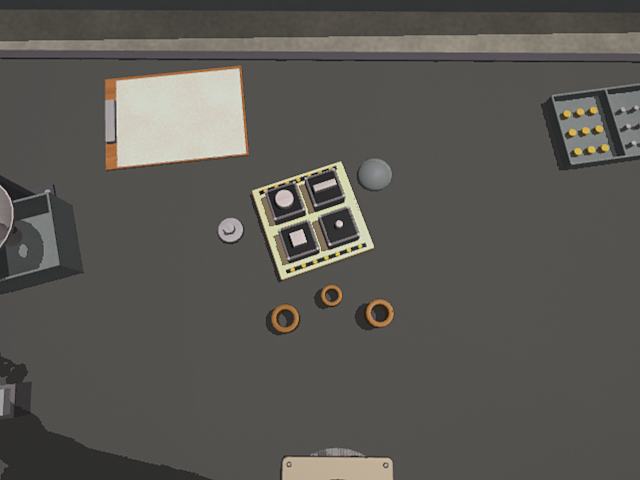

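The scene view shows the board with round (306,282), bar (270,260), square (333,250) and pin (297,232). The top view agrees. The spotter's hits match the picture and are about 84 mm apart. Next I'll plan a wrist view from above.

```bash
python3 - <<'E'
from h import *
s=state();R=np.array(s['eef_rot']);p=np.array(s['tcp_pos'])
c=cams.get_calibration('wrist');print(np.round(c['T_tool_cam'],3),np.round(c['K']))
for w in [(.42,.40,.36),(.50,.05,.36)]: print((R.T@(np.array(w)-p)/.03).round(2))
E
```

```text
[[ 0.001  0.962  0.273  0.069]
 [ 1.    -0.001  0.     0.   ]
 [ 0.     0.273 -0.962 -0.07 ]
 [ 0.     0.     0.     1.   ]] [[341.   0. 323.]
 [  0. 341. 243.]
 [  0.   0.   1.]]
[-6.45 -3.44 -1.87]
[-14.11 -12.64  -1.87]
```

```bash
python3 -m pendant '[[1,0,0,-1.6,0],[0,-1.6,-1.1,-1.9,0],[0,-3.2,-2.2,-1.9,0],[0,-4.8,-3.3,-1.9,0],[0,-6.4,-4.4,-1.9,0],[0,-8,-5.5,-1.9,0],[0,-9.6,-6.5,-1.9,0],[0,-11.2,-7.6,-1.9,0],[0,-12.8,-8.7,-1.9,0],[0,-14.4,-9.7,-1.9,0],[0,-16,-10.8,-1.9,0],[0,-17.4,-11.7,-1.9,0]]'
```

```text
time: 1.9
tcp_pos: [0.562, 0.0976, 0.3612]
eef_rot: [[-0.892, 0.453, 0.001], [0.453, 0.892, 0.0], [-0.0, 0.001, -1.0]]
force: [0.4, 1.1, -0.1]
width: 0.001
grip_force: 0.0
```

```bash
python3 -m pendant '[[0,0,0,0,0],[0,0,0,0,0],[0,0,0,0,0],[0,0,0,0,0]]'
cat > look.py <<'E'
from h import *
import sys
s=state();im=cams.capture('wrist');cv2.imwrite(f'pics/{sys.argv[1]}.png',im[...,::-1])
print(s['time'],s['tcp_pos'],s['width'],s['force'].round(1) if hasattr(s['force'],'round') else s['force'])
K,E,c=proj('wrist',s)
for p in P:
    r=spotter.place_of(p,'wrist')
    print(p,[(np.round(q['centre'],1).tolist(),round(q['confidence'],2),atz(ray(q['centre'],K,E,c),.084).round(4).tolist()) for q in r[:2]])
E
python3 look.py w1
```

```text
time: 2.3
tcp_pos: [0.5607, 0.1013, 0.3609]
eef_rot: [[-0.893, 0.45, -0.0], [0.45, 0.893, 0.001], [0.001, 0.001, -1.0]]
force: [-0.9, 0.1, 0.5]
width: -0.002
grip_force: 0.0
2.3 [0.56068145 0.10134168 0.36091672] -0.0018547571474806163 [-0.9  0.1  0.5]
round_top [([340.1, 231.9], 0.96, [0.5848, 0.1103, 0.084])]
bar_top [([286.1, 290.7], 0.92, [0.618, 0.0282, 0.084])]
square_top [([275.7, 182.3], 0.92, [0.5095, 0.0749, 0.084])]
pin_top [([220.7, 235.8], 0.67, [0.5323, -0.0034, 0.084])]
```

```bash
python3 -m pendant '[[0,-1,-1,0,0],[0,-2,-1.6,0,0],[0,-2.2,-1.6,0,0],[0,-2.2,-1.6,0,0],[0,-2.2,-1.6,0,0]]' | head -2; python3 look.py w2
```

```text
time: 3.05
tcp_pos: [0.5979, 0.0283, 0.3606]
3.05 [0.59793875 0.02833484 0.36064777] 0.0017876657674927698 [0.6 1.1 0.1]
round_top [([386.9, 169.4], 0.62, [0.5853, 0.107, 0.084])]
bar_top [([327.0, 229.6], 0.55, [0.6134, 0.0263, 0.084])]
square_top [([323.5, 107.1], 0.6, [0.5052, 0.0767, 0.084]), ([388.7, 170.1], 0.47, [0.5867, 0.1083, 0.084])]
pin_top [([265.5, 171.5], 0.43, [0.5327, -0.0018, 0.084])]
```

View pics/w2.png

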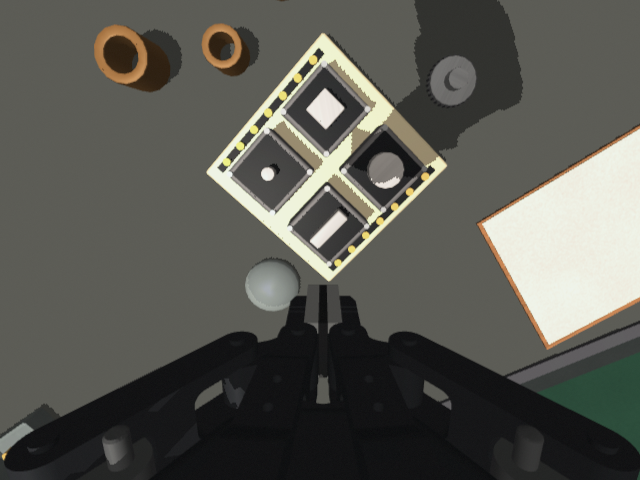

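The wrist view shows round (387,170), bar (328,229), square (325,108) and pin (267,174), all agreeing with the networks. I'll fit the 84 mm square.

```bash
python3 - <<'E'
from h import *
from scipy.optimize import least_squares
s=state();rs={p:[] for p in P}
px={'scene':[[308,277],[271,258],[331,249],[296,226]],'top':[[286,197],[323,182],[298,237],[339,222]]}
for n in px:
    k=proj(n)
    for p,u in zip(P,px[n]): rs[p].append(ray(u,*k))
s1=dict(tcp_pos=[.56068,.10134,.36092],eef_rot=[[-0.893,0.45,0],[0.45,0.893,0.001],[0.001,0.001,-1]])
for S,U in [(s1,[[340.1,231.9],[286.1,290.7],[275.7,182.3],[220.7,235.8]]),(s,[[386.9,169.8],[327.4,229.4],[324,107.5],[266.3,172.5]])]:
    k=proj('wrist',S)
    for p,u in zip(P,U): rs[p].append(ray(u,*k))
for p in P: print(p,'all',tri(rs[p]).round(4),'wrist',tri(rs[p][2:]).round(4))
sg=np.array([[.5,.5],[.5,-.5],[-.5,.5],[-.5,-.5]])*.084
def pts(q):
    a=q[3];R=np.array([[np.cos(a),-np.sin(a)],[np.sin(a),np.cos(a)]]);return np.c_[sg@R.T+q[:2],np.full(4,q[2])]
W=[1,1,3,3]
def f(q): return np.concatenate([w*1000*np.cross(t-o,v) for p,t in zip(P,pts(q)) for w,(o,v) in zip(W,rs[p])])
r=least_squares(f,[.56,.05,.084,.4],loss='soft_l1');print(r.x.round(4),np.degrees(r.x[3]),'rms',np.sqrt(np.mean(r.fun**2)))
R=np.array(s['eef_rot']);t=np.array(s['tcp_pos']);print(R.round(4))
for p,w in zip(P,pts(r.x)):print(p,w.round(4),'shift',(R.T@(np.array([w[0],w[1],.084+ctrl.tips_ahead])-t)/.03).round(3))
print(ctrl.tips_ahead)
E
```

```text
round_top all [0.5845 0.1063 0.0846] wrist [0.589  0.1089 0.0657]
bar_top all [0.6154 0.0289 0.0832] wrist [0.6158 0.0273 0.0848]
square_top all [0.5077 0.0754 0.0811] wrist [0.5083 0.0763 0.0964]
pin_top all [ 0.5341 -0.0023  0.089 ] wrist [ 0.5333 -0.0025  0.0854]
[0.5601 0.0518 0.0856 0.3571] 20.46123986268439 rms 3.814909549153055
[[-8.924e-01  4.512e-01 -1.000e-04]
 [ 4.512e-01  8.924e-01  5.000e-04]
 [ 3.000e-04  4.000e-04 -1.000e+00]]
round_top [0.5847 0.1059 0.0856] shift [1.567 2.116 6.814]
bar_top [0.6141 0.0272 0.0856] shift [-0.49   0.216  6.813]
square_top [0.506  0.0765 0.0856] shift [3.467 0.059 6.814]
pin_top [ 0.5354 -0.0022  0.0856] shift [ 1.409 -1.841  6.813]
0.0726
```

```bash
python3 -m pendant '[[0,0.8,1.05,1,0],[0,1.57,2.11,2.4,0],[0,1.57,2.11,4,0],[0,1.57,2.11,5.4,0],[0,1.57,2.11,6,0],[0,1.57,2.11,6.2,0],[0,1.57,2.11,6.2,0],[0,1.57,2.11,6.2,0],[0,1.57,2.11,6.2,0]]'; python3 look.py w3
```

```text
time: 4.2
tcp_pos: [0.5861, 0.1047, 0.1766]
eef_rot: [[-0.892, 0.453, 0.003], [0.453, 0.892, 0.001], [-0.002, 0.002, -1.0]]
force: [-0.2, 0.5, 0.5]
width: 0.001
grip_force: 0.0
4.2 [0.58611127 0.10473159 0.17661727] 0.0011556646431135692 [-0.2  0.5  0.5]
round_top [([325.5, 281.4], 0.73, [0.5854, 0.1075, 0.084])]
bar_top [([221.3, 383.9], 0.63, [0.6141, 0.0276, 0.084])]
square_top [([192.4, 171.4], 0.59, [0.5081, 0.077, 0.084])]
pin_top [([89.3, 289.5], 0.8, [0.5344, -0.0027, 0.084])]
```

View pics/w3.png

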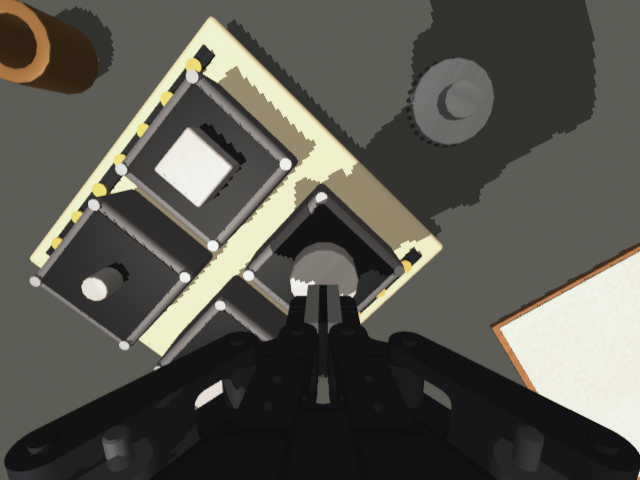

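The shut fingertips are centred over the round key at (325,285). Pressing now.

```bash
python3 -m pendant '[[0,0,0,0.3,0],[0,0,0,0.5,0],[0,0,0,0.65,0],[0,0,0,0.75,0],[0,0,0,0.85,0],[0,0,0,0.85,0],[0,0,0,0.85,0]]'; python3 -m pendant '[[0,0,0,0.05,0],[0,0,0,0.1,0],[0,0,0,0.12,0],[0,0,0,0.12,0],[0,0,0,0.12,0]]'
```

```text
time: 5.15
tcp_pos: [0.5853, 0.1046, 0.1493]
eef_rot: [[-0.892, 0.453, 0.0], [0.453, 0.892, 0.0], [-0.0, 0.0, -1.0]]
force: [0.4, -0.5, 0.0]
width: -0.001
grip_force: 0.0
time: 5.65
tcp_pos: [0.5855, 0.1046, 0.1467]
eef_rot: [[-0.892, 0.453, 0.001], [0.453, 0.892, 0.0], [-0.001, 0.001, -1.0]]
force: [-0.7, -0.5, 6.9]
width: -0.003
grip_force: 3.5
```

```bash
python3 -m pendant '[[0,0,0,0.04,0],[0,0,0,0.08,0],[0,0,0,0.08,0],[0,0,0,0.08,0]]'
```

```text
time: 6.05
tcp_pos: [0.5855, 0.1046, 0.1465]
eef_rot: [[-0.892, 0.453, 0.002], [0.453, 0.892, 0.001], [-0.001, 0.001, -1.0]]
force: [-5.8, -0.1, 23.0]
width: 0.001
grip_force: 11.9
```

Hard stop reached (tip at about 74 mm, 23 N). Now the bar key.

```bash
python3 -m pendant '[[0,0,0,-0.8,0],[0,0,0,-1.6,0],[0,-1,-0.95,-1.6,0],[0,-2.06,-1.89,-1.6,0],[0,-2.06,-1.89,-1.6,0],[0,-2.06,-1.89,-1.2,0],[0,-2.06,-1.89,-1.1,0],[0,-2.06,-1.89,-1.1,0],[0,-2.06,-1.89,-1.1,0],[0,-2.06,-1.89,-1.1,0]]'; python3 look.py w4
```

```text
time: 7.05
tcp_pos: [0.6145, 0.0269, 0.1764]
eef_rot: [[-0.892, 0.452, 0.0], [0.452, 0.892, 0.0], [0.0, 0.0, -1.0]]
force: [0.1, -0.1, -0.4]
width: 0.002
grip_force: 0.0
7.05 [0.61449834 0.02694239 0.17644415] 0.002397913509647291 [ 0.1 -0.1 -0.4]
round_top [([441.7, 158.7], 0.86, [0.5832, 0.1049, 0.084])]
bar_top [([323.1, 285.1], 0.88, [0.6147, 0.0277, 0.084])]
square_top [([314.7, 19.4], 0.71, [0.5066, 0.0783, 0.084])]
pin_top [([189.0, 169.3], 0.76, [0.5347, -0.0019, 0.084])]
```

View pics/w4.png

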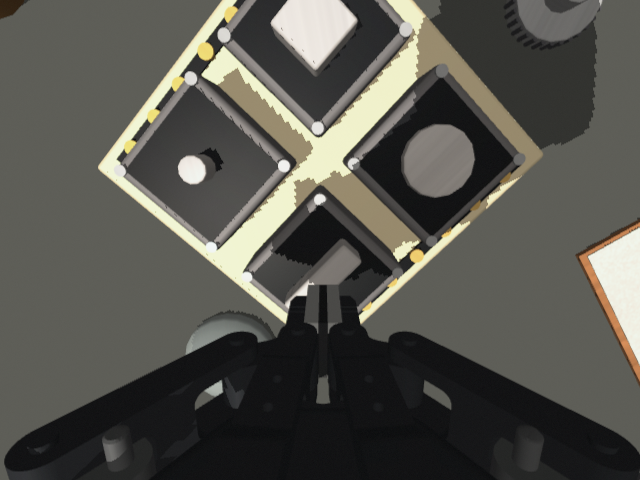

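The round key at (438,160) looks sunk. The fingertips are over the middle of the bar at (323,275). Pressing.

```bash
python3 -m pendant '[[0,0,0,0.3,0],[0,0,0,0.5,0],[0,0,0,0.65,0],[0,0,0,0.75,0],[0,0,0,0.85,0],[0,0,0,0.92,0],[0,0,0,0.97,0],[0,0,0,0.97,0],[0,0,0,0.97,0]]'; python3 -m pendant '[[0,0,0,0.04,0],[0,0,0,0.08,0],[0,0,0,0.08,0],[0,0,0,0.08,0]]'
```

```text
time: 8.2
tcp_pos: [0.615, 0.026, 0.1473]
eef_rot: [[-0.892, 0.453, 0.001], [0.453, 0.892, 0.0], [-0.001, 0.001, -1.0]]
force: [-0.3, 0.4, 1.2]
width: 0.0
grip_force: 0.0
time: 8.6
tcp_pos: [0.6151, 0.0261, 0.1466]
eef_rot: [[-0.892, 0.453, 0.002], [0.453, 0.892, 0.0], [-0.001, 0.001, -1.0]]
force: [-3.8, 0.0, 11.1]
width: -0.001
grip_force: 5.9
```

```bash
python3 -m pendant '[[0,0,0,0.04,0],[0,0,0,0.06,0],[0,0,0,0.06,0],[0,0,0,0.06,0]]' && python3 -m pendant '[[0,0,0,-0.8,0],[0,0,0,-1.6,0],[0,1.3,-0.05,-1.6,0],[0,2.7,-0.1,-1.6,0],[0,3.96,-0.14,-1.6,0],[0,3.96,-0.14,-1.6,0],[0,3.96,-0.14,-1.2,0],[0,3.96,-0.14,-1.1,0],[0,3.96,-0.14,-1.1,0],[0,3.96,-0.14,-1.1,0],[0,3.96,-0.14,-1.1,0]]'; python3 look.py w5
```

```text
time: 9.0
tcp_pos: [0.6151, 0.0261, 0.1465]
eef_rot: [[-0.892, 0.453, 0.002], [0.453, 0.892, 0.001], [-0.002, 0.001, -1.0]]
force: [-6.6, 1.0, 23.1]
width: 0.003
grip_force: 11.8
time: 10.1
tcp_pos: [0.5072, 0.0757, 0.176]
eef_rot: [[-0.891, 0.453, 0.0], [0.453, 0.891, -0.0], [-0.0, 0.0, -1.0]]
force: [-0.0, 0.4, 0.2]
width: -0.0
grip_force: 0.0
10.1 [0.50719975 0.07567771 0.17597547] -0.0001893414262409118 [-0.   0.4  0.2]
round_top []
bar_top []
square_top [([325.0, 286.9], 0.84, [0.5085, 0.0769, 0.084])]
pin_top [([219.7, 385.0], 0.43, [0.5347, -0.0022, 0.084])]
```

View pics/w5.png

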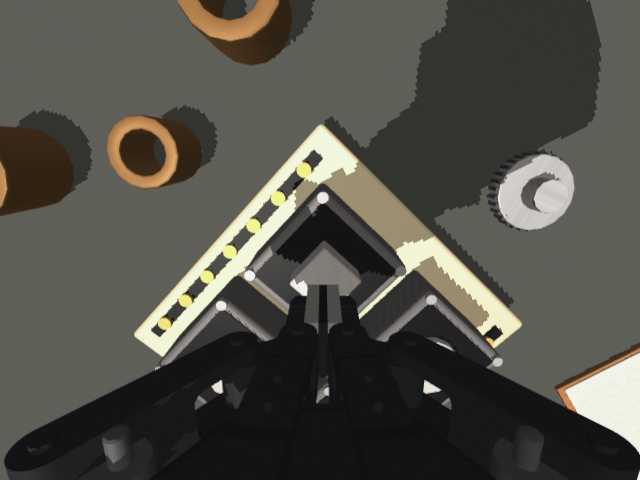

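The bar key is fully in (23 N at the stop). The fingertips are centred over the square key at (325,280), clear of the pin.

```bash
python3 -m pendant '[[0,0,0,0.3,0],[0,0,0,0.5,0],[0,0,0,0.65,0],[0,0,0,0.75,0],[0,0,0,0.85,0],[0,0,0,0.92,0],[0,0,0,0.97,0],[0,0,0,0.97,0],[0,0,0,0.97,0]]'; python3 -m pendant '[[0,0,0,0.04,0],[0,0,0,0.08,0],[0,0,0,0.08,0],[0,0,0,0.08,0]]'
```

```text
time: 11.25
tcp_pos: [0.5071, 0.0761, 0.147]
eef_rot: [[-0.892, 0.453, 0.001], [0.453, 0.892, 0.0], [-0.001, 0.0, -1.0]]
force: [-0.1, -0.3, 0.2]
width: 0.001
grip_force: 0.0
time: 11.65
tcp_pos: [0.5072, 0.0761, 0.1465]
eef_rot: [[-0.892, 0.453, 0.002], [0.453, 0.892, 0.001], [-0.001, 0.001, -1.0]]
force: [-3.9, -1.1, 19.2]
width: -0.002
grip_force: 9.6
```

```bash
python3 -m pendant '[[0,0,0,0.04,0],[0,0,0,0.04,0],[0,0,0,-1.2,0],[0,0,0,-2.8,0],[0,-1,0,-4.2,0],[0,-2.2,0,-5.4,0],[0,-3.5,0,-6.2,0],[0,-3.5,0,-6.2,0],[0,-3.5,0,-6.2,0],[0,-3.5,0,-6.2,0],[0,-3.5,0,-6.2,0]]'; python3 look.py w6
```

```text
time: 12.75
tcp_pos: [0.599, 0.0294, 0.3295]
eef_rot: [[-0.892, 0.452, -0.003], [0.452, 0.892, 0.0], [0.003, -0.001, -1.0]]
force: [0.2, -0.6, -0.4]
width: -0.002
grip_force: 0.0
12.75 [0.5990257  0.02940228 0.3294731 ] -0.0018505228356263058 [ 0.2 -0.6 -0.4]
round_top []
bar_top [([328.8, 236.4], 0.66, [0.6139, 0.0287, 0.084])]
square_top [([323.3, 106.4], 0.67, [0.5081, 0.0762, 0.084])]
pin_top [([261.2, 174.6], 0.47, [0.5343, -0.0003, 0.084])]
```

View pics/w6.png

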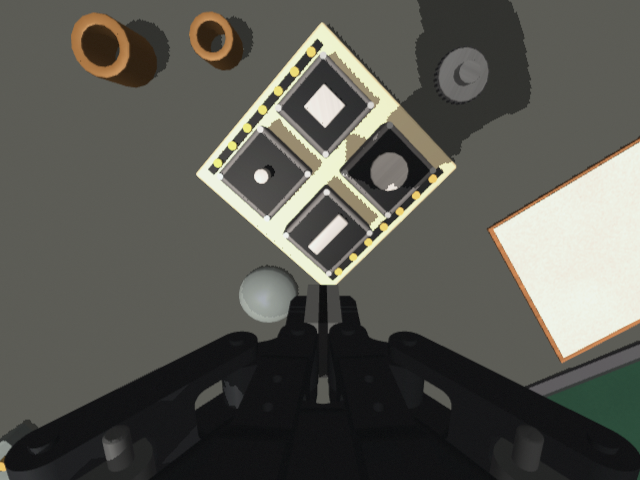

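The square (324,106), bar (328,235) and round (389,171) keys are sunk with no visible shadow. The pin (262,175) is still out with its shadow, the loose things are where they were, and the robot is clear.

```bash
python3 -c "
from workcell import order;print(order.sign_off())"
```

```text
the job is handed in; nothing more can be done
None
```

I pressed the round, bar and square keys to their hard stops in that order, left the pin key out and the loose parts untouched, and handed the job in at about 13 s of the 42 s allowed.

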